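# Pack out the drill vise

## Robot

A 7-joint arm with a two-finger parallel gripper is mounted at the origin on the work surface. World frame = base frame: x ahead of the robot, y to its left, z up, the work surface at z = 0. Lengths are in m, angles in rad, forces in N, time in s.
With the tool pointing down it reaches from about 0.4 to 0.875 m from the base axis. Payload 19.3 kg.
Tool frame: the origin (TCP) lies at the very end of the fingers, on their centre line; the grasp point (between the pads) lies 19 mm behind it; z points along the fingers, y is the direction in which the jaws open and shut (so a half turn about z gives the same grasp; the last joint's range is limited). The gripper opens to 85 mm and grips with 20 to 120 N. Pads are 22 mm wide; open, the fingers measure 114 mm over their backs; the gripper's body (76 mm by 85 mm) begins 54 mm behind the grasp point. The pads swing forward as they close: fully open they stand 13 mm farther back than shut.
Start: joints at [-1.285, 0.521, -0.036, 1.599, 0.021, 1.021, -0.113], TCP at [0.218, 0.586, 0.231] pointing down, gripper open.
Joint ranges: [-2.91, 2.91], [-0.3, 2.13], [-1.5, 1.42], [0.17, 2.43], [-1.26, 4.41], [0.16, 1.93], [-2.52, 2.52]. Speed limits (rad/s): [1.89, 1.89, 2.39, 2.39, 3.01, 3.01, 3.01].

## Interface

Orientations are given as a unit quaternion [x, y, z, w].
In Python, from workcell import ctrl gives the robot as it stands.
- The arm moves only by the tool play_rows, never from a script. Its argument "moves" is a list that holds one entry, the list of rows, each a list of 6 numbers: the shift along the world's x, y, z in m, then the turn, a rotation vector about the world's x, y, z in rad. In form: [[[tx, ty, tz, ax, ay, az], ...]]. A call has 1 to 20 rows; each row shifts and turns the pose as measured when the row begins; what a row does not reach is not made up. A row lasts 1/12 s, in which the tool goes at most 41.7 mm and 7.16 degrees, less where a joint would pass 70% of its speed; a pose out of reach is approached as far as the arm can. A call with a gripper value outside its range is refused whole. "jaw" is the opening, from 0 (shut) to 1 (fully open), set as the call begins (left out, the last holds). The fingers move at their own pace and stop on an object; the grip force is fixed at half the most. Time passes only in rows, so rows that do not move let the fingers close. It gives the time, the measured TCP pose, the force and the opening at its end, in the units of the state.
- ctrl.read_state(): the state, without advancing time (a new reading comes with each control period).
- ctrl.read_camera(name): name is "side" or "top" or "wrist"; returns a dict with "pixels" (480x640x3 uint8, red, green, blue), "fx", "fy", "cx", "cy" (pixels), "T" (4x4, takes a point from camera to world coordinates). Camera axes: x right, y up, looking along -z (the intrinsics and any distortion apply to the point x, -y, -z); pixel columns grow to the right and rows downward; lengths in m; the calibration is good to about 2 mm. A picture is of the moment at which its call begins. There is no depth.
- ctrl.sign_off(): hands the job in, once; it reports no verdict.
The state is a dict: "time_s": time; "q": joint angles; "joint_velocities": joint speeds; "joint_efforts": joint torques, N m; "ee_pos": TCP position; "eef_rot": TCP orientation; "wrist_force": force on the tool from outside, world axes, zero at the start; "ft_torque": the same for the moment, N m; "gripper_width": opening from 0.0 (shut) to 1.0 (fully open).
Only numpy, scipy, OpenCV 4.12 (cv2) and the standard library are available. Lean on these libraries where they do the work, as an engineer would, in place of code of your own. Each camera call takes 0.05 s, during which the arm holds its last target. There are 200 camera calls.

## Task

The drill vise is about to be tightened on an aluminium bar, but there is still an open gap between the bar and the other jaw. Of the orange packing blocks standing on the bench, find the one whose thickness fills that gap, and stand it upright in the gap, right down on the vise bed, roughly midway along the jaws; then let go of it.

Things in the scene. Friction and masses are not known exactly. Their poses are not given: they have to be found in the camera images.
- vise: Green drill vise, immobile. Origin at bench level under the centre of the jaw space. y axis: across that space, fixed jaw's steel face at y = -37 mm, moving jaw's at +37 (screw beyond, to y = 220, z under 60). x: along the jaws, +-55 mm. Bed at z = 25 mm, jaw tops at 57. A bar on the bed touches the fixed jaw; the open gap is y = +3 to +37 mm with the wide bar, y = -13 to +37 with the narrow bar.
- wide_bar: Aluminium bar 90 (x) x 40 (y) x 30 mm high, held fast, parallel to the vise. Origin: underside, mid length, on its -y face (the bar lies on the +y side). Either in the vise (origin at x 0, y -37, z 25 mm in the vise's frame) or waiting on a plywood board (x = +160 mm in that frame); then the narrow bar, alike but 24 mm wide, is in the vise instead.
- slim_block: Orange plastic block standing on the bench: 28 mm thick (y axis), 60 mm long (x), 85 mm high (z, up), edges rounded 3 mm. Origin: centre of its underside. Fills the 34 mm gap with 6 mm play. Used when the wide bar is in the vise.
- thick_block: Orange plastic block standing on the bench: 44 mm thick (y axis), 60 mm long (x), 85 mm high (z, up), edges rounded 3 mm. Origin: centre of its underside. Fills the 50 mm gap with 6 mm play. Used when the narrow bar is in the vise. A third orange block, 58 mm thick, also stands there; too thick for either gap; all three are otherwise alike and swap places.

How it is judged:
At the end, for the whole second after the job is handed in: The block that fills the gap (28 mm with the wide bar in the vise, 44 mm with the narrow one) stands released and at rest in it: underside within 6 mm of the bed, middle within 22 mm of the jaws' middle and 6 mm of the gap's, upright within 0.12 rad, squared to the jaws within 0.25 rad (((x of wide_bar in the frame of vise below 0.08 m and z of slim_block in the frame of vise between 0.019 and 0.031 m and x of slim_block in the frame of vise between -0.022 and 0.022 m and y of slim_block in the frame of vise between 0.014 and 0.026 m and angle between slim_block's own z axis and vertical below 0.12 rad and angle between the y axis of slim_block and the y axis of vise, either way round below 0.25 rad and linear speed of slim_block below 0.03 m/s) or (x of wide_bar in the frame of vise above 0.08 m and z of thick_block in the frame of vise between 0.019 and 0.031 m and x of thick_block in the frame of vise between -0.022 and 0.022 m and y of thick_block in the frame of vise between 0.006 and 0.018 m and angle between thick_block's own z axis and vertical below 0.12 rad and angle between the y axis of thick_block and the y axis of vise, either way round below 0.25 rad and linear speed of thick_block below 0.03 m/s))); the robot touches nothing.
It also fails if it takes over 35 s, if anything falls off the work surface, if the arm or the gripper's body presses on something with over 40 N, if the wrist force passes 120 N, or if a joint passes its speed limit or range.

## Working session

There is one attempt and no reset: what is moved stays moved. The work goes in short steps, Python scripts to look and compute and a tool call to move; the robot and the scene stay as the last step left them, time stands still between calls to the robot, and variables do not carry over. Pictures are saved under pics/ and viewed, on a budget of 10 in all, crops included, one or two more only if the job needs it, and the job is handed in when it is done.

Besides the shell and the picture viewer there is one more tool, called by a JSON object that holds its "api" and its "payload", one argument or row to a line. play_rows: Moves the arm, as the interface text tells. Its arguments: {"type":"object","properties":{"moves":{"type":"array","items":{"type":"array","items":{"type":"array","items":{"type":"number"}}}},"jaw":{"type":"number"}},"required":["moves"]}

```bash
mkdir -p pics
cat > h.py <<'E'
import numpy as np, cv2
from workcell import ctrl
def grab(n,f=None):
    c=ctrl.read_camera(n); 
    if f: cv2.imwrite('pics/'+f,c['pixels'][:,:,::-1])
    return c
def ray(c,u,v):
    d=np.array([(u-c['cx'])/c['fx'],-(v-c['cy'])/c['fy'],-1.]); T=np.array(c['T']); return T[:3,3],T[:3,:3]@d
def onz(c,u,v,z):
    o,d=ray(c,u,v); return o+d*(z-o[2])/d[2]
def proj(c,p):
    T=np.array(c['T']); q=T[:3,:3].T@(np.array(p)-T[:3,3]); return c['cx']-c['fx']*q[0]/q[2], c['cy']+c['fy']*q[1]/q[2]
def blobs(c,lo,hi,amin=150):
    h=cv2.cvtColor(c['pixels'],cv2.COLOR_RGB2HSV); m=cv2.inRange(h,np.array(lo),np.array(hi))
    cs,_=cv2.findContours(m,cv2.RETR_EXTERNAL,cv2.CHAIN_APPROX_SIMPLE)
    return [k for k in cs if cv2.contourArea(k)>amin]
E
python3 - <<'E'
from h import *
for n in('top','side'):
    c=grab(n,n+'1.png'); print(n,[k for k in c],c['fx'],c['cx'],c['cy'],np.round(c['T'],3).tolist())
    for k in blobs(c,(5,130,80),(20,255,255)): print(cv2.boundingRect(k),cv2.minAreaRect(k))
print(ctrl.read_state())
E
```

```text
top ['pixels', 'fx', 'fy', 'cx', 'cy', 'T'] 570.6293265247665 309.95210240000534 236.13149679111908 [[-0.021, 0.995, -0.102, 0.474], [-1.0, -0.022, -0.011, -0.029], [-0.013, 0.102, 0.995, 0.966], [0.0, 0.0, 0.0, 1.0]]
(0, 0, 640, 480) ((319.49993896484375, 239.49996948242188), (638.9998779296875, 478.99993896484375), 0.0)
side ['pixels', 'fx', 'fy', 'cx', 'cy', 'T'] 522.9137957578728 313.240118985973 239.08677777155708 [[-0.992, 0.093, -0.082, 0.496], [-0.124, -0.771, 0.625, 0.577], [-0.005, 0.63, 0.776, 0.794], [0.0, 0.0, 0.0, 1.0]]
(0, 241, 25, 57) ((7.438078880310059, 266.5435791015625), (16.458036422729492, 60.684776306152344), 28.300756454467773)
(0, 0, 640, 480) ((319.5, 239.5), (479.0, 639.0), 90.0)
(69, 0, 107, 155) ((123.62358856201172, 77.70223236083984), (13.461970329284668, 186.24160766601562), 32.0053825378418)
{'time_s': 0.1, 'q': array([-1.28522098,  0.52194188, -0.03634288,  1.59996441,  0.02118348,
        1.02108871, -0.1127768 ]), 'joint_velocities': array([ 0.00060408, -0.00101915,  0.00032425, -0.00274018,  0.00084553,
       -0.00172778,  0.00079055]), 'joint_efforts': array([ 4.59842209e-03, -9.28471613e+01,  1.98493347e+00, -3.70539272e+01,
        1.82382023e-02,  5.31563972e-03,  5.19300306e-05]), 'ee_pos': array([0.21761052, 0.58556478, 0.23078611]), 'eef_rot': array([ 1.76942480e-01,  9.84221062e-01, -5.04860526e-04, -6.55955474e-05]), 'wrist_force': array([ 0.68330381,  0.27664186, -0.60158495]), 'ft_torque': array([ 0.03709998, -0.00528309,  0.01020083]), 'gripper_width': 1.0039320651954151}
```

View pics/top1.png

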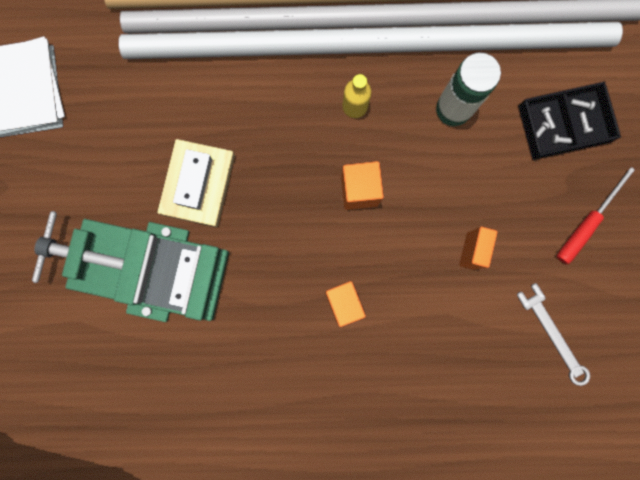

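View pics/side1.png

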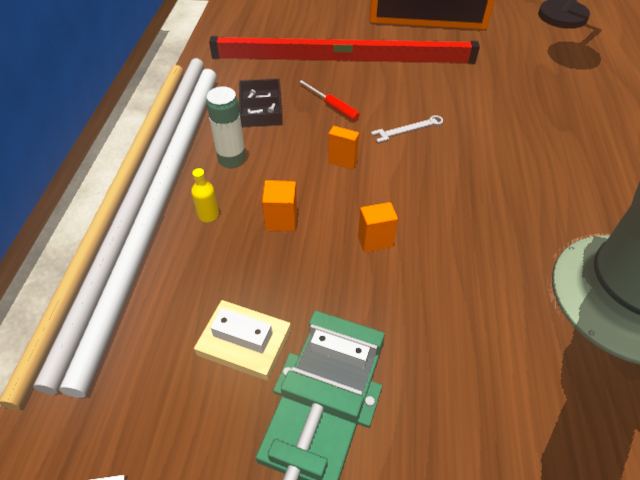

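The top view shows the vise at (150,270), with one bar in it at (183,278) and another on the board at (193,180). The orange blocks are at (363,185), (346,304) and (480,248). The side view shows the same layout. Next I measure the top faces.

Run:
```python
from h import *
c=grab('top'); px=c['pixels']; hsv=cv2.cvtColor(px,cv2.COLOR_RGB2HSV)
for p in [(363,175),(363,205),(346,304),(487,246),(470,255),(195,175),(183,278),(165,280),(147,268),(215,270),(330,440)]: print(p,hsv[p[1],p[0]])
def rect(m,z,nm,amin,amax):
    cs,_=cv2.findContours(m,cv2.RETR_EXTERNAL,cv2.CHAIN_APPROX_NONE)
    for k in cs:
        a=cv2.contourArea(k)
        if amin<a<amax:
            w=np.array([onz(c,*q[0],z)[:2] for q in k],np.float32)*1000
            r=cv2.minAreaRect(w); print(nm,cv2.boundingRect(k),a,np.round(r[0],1),np.round(r[1],1),round(r[2],1))
rect(cv2.inRange(hsv,(5,190,225),(22,255,255)),.085,'top face',150,3000)
rect(cv2.inRange(hsv,(5,200,100),(22,255,255)),.085,'whole',150,3000)
m=cv2.inRange(hsv,(0,0,190),(180,45,255)); m=cv2.morphologyEx(m,cv2.MORPH_CLOSE,np.ones((3,3)))
rect(m[:330,:],.055,'bar',400,3000)
s=ctrl.read_camera('top')['pixels'][215:330,20:260]; s2=px[215:330,120:240]
big=cv2.resize(px[130:330,20:250],None,fx=3.4,fy=3,interpolation=cv2.INTER_CUBIC)
cv2.imwrite('pics/vise.png',big[:,:,::-1])
```

```text
(363, 175) [ 16 165 243]
(363, 205) [ 11 202 101]
(346, 304) [ 18 156 244]
(487, 246) [ 15 169 243]
(470, 255) [ 11 185  98]
(195, 175) [120   2 248]
(183, 278) [105   2 248]
(165, 280) [105  17 122]
(147, 268) [135   8  65]
(215, 270) [74 87 50]
(330, 440) [ 11 144 117]
bar (519, 285, 38, 45) 424.5 [ 443.1 -378.5] [75.6 33.7] 28.2
bar (169, 246, 32, 68) 978.0 [505.5 184. ] [ 28.8 109.6] 76.0
bar (173, 149, 37, 58) 1319.5 [668.  173.2] [41.6 92. ] 76.8
bar (461, 53, 40, 38) 1109.5 [ 834.1 -305. ] [63.4 63.5] 41.8
```

View pics/vise.png

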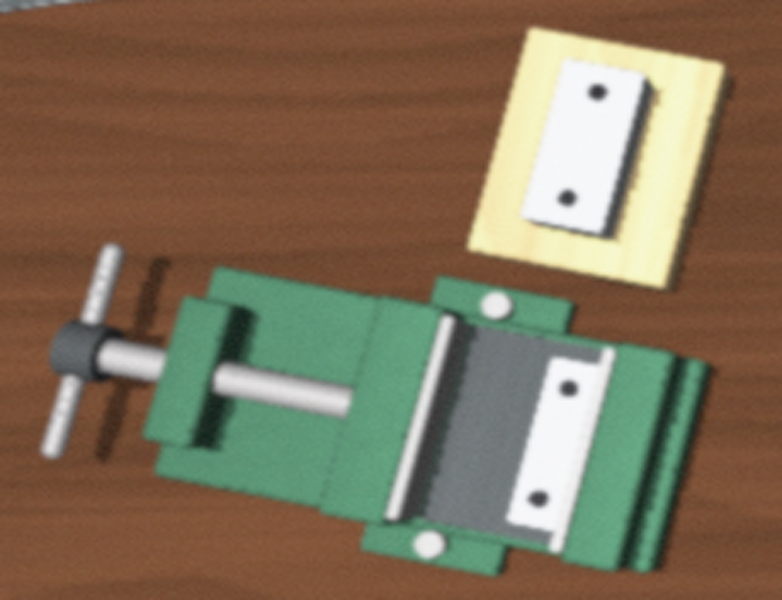

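Run:
```python
from h import *
c=grab('top'); px=c['pixels']; hsv=cv2.cvtColor(px,cv2.COLOR_RGB2HSV)
def rect(m,z,nm,amin,amax,roi=None):
    if roi: 
        mm=np.zeros_like(m); x0,y0,x1,y1=roi; mm[y0:y1,x0:x1]=m[y0:y1,x0:x1]; m=mm
    cs,_=cv2.findContours(m,cv2.RETR_EXTERNAL,cv2.CHAIN_APPROX_NONE)
    for k in cs:
        a=cv2.contourArea(k)
        if amin<a<amax:
            w=np.array([onz(c,*q[0],z)[:2] for q in k],np.float32)*1000
            r=cv2.minAreaRect(w); print(nm,cv2.boundingRect(k),a,np.round(r[0],1),np.round(r[1],1),round(r[2],1)); print(np.round(cv2.boxPoints(r),1).tolist())
rect(cv2.inRange(hsv,(10,120,215),(22,200,255)),.085,'top face',150,3000,(300,100,560,400))
rect(cv2.inRange(hsv,(0,0,150),(180,60,255)),.057,'strip',60,3000,(120,225,230,325))
rect(cv2.inRange(hsv,(0,0,235),(180,30,255)),.055,'vbar',60,3000,(120,225,230,325))
rect(cv2.inRange(hsv,(0,0,190),(180,45,255)),.042,'bar',400,3000,(120,130,230,225))
# saturation profile perpendicular: row through vise mid
for v in (262,268,275): print(v,[int(x) for x in hsv[v,130:215,2]])
```

```text
top face (327, 282, 38, 44) 984.5 [459.8 -71.1] [58.3 42. ] 19.9
[[425.20001220703125, -61.20000076293945], [439.5, -100.80000305175781], [494.29998779296875, -81.0], [480.1000061035156, -41.400001525878906]]
top face (473, 227, 24, 40) 575.5 [ 542.6 -287.9] [25.8 57.8] 74.3
[[511.29998779296875, -292.5], [567.0, -308.1000061035156], [574.0, -283.29998779296875], [518.2999877929688, -267.6000061035156]]
top face (344, 162, 39, 40) 1224.0 [ 649.1 -103.7] [58.1 55.6] 5.1
[[617.7000122070312, -78.5], [622.5999755859375, -133.89999389648438], [680.4000244140625, -128.8000030517578], [675.5, -73.4000015258789]]
strip (141, 306, 10, 11) 65.0 [454.1 244.4] [15. 14.] 26.9
[[444.20001220703125, 247.1999969482422], [450.6000061035156, 234.6999969482422], [464.0, 241.5], [457.6000061035156, 254.0]]
strip (168, 245, 34, 69) 1102.5 [506.  183.5] [ 31.4 111.3] 76.3
[[448.20001220703125, 181.39999389648438], [556.2999877929688, 155.10000610351562], [563.7999877929688, 185.60000610351562], [455.70001220703125, 211.89999389648438]]
strip (133, 235, 20, 68) 228.5 [521.8 249.3] [  6.7 109.7] 76.4
[[467
[... 1121 characters left out ...]
, 123, 122, 119, 123, 123, 120, 124, 122, 123, 122, 122, 123, 123, 119, 125, 122, 124, 147, 204, 240, 248, 249, 248, 249, 249, 248, 249, 249, 248, 248, 249, 249, 246, 242, 237, 232, 196, 150, 150, 158, 161, 161, 159, 163, 163, 160, 163, 162, 164, 162, 166, 164, 159, 137, 99, 58]
275 [155, 157, 161, 158, 160, 159, 163, 154, 140, 145, 193, 225, 221, 177, 106, 66, 59, 59, 65, 69, 74, 101, 118, 119, 119, 121, 121, 124, 122, 124, 125, 124, 126, 124, 122, 122, 121, 122, 123, 121, 123, 123, 124, 123, 135, 178, 229, 247, 248, 249, 248, 248, 248, 248, 248, 249, 248, 248, 248, 247, 241, 237, 234, 213, 170, 154, 157, 157, 160, 161, 162, 161, 163, 162, 163, 167, 168, 168, 170, 163, 148, 108, 70, 49, 47]
```

The bar on the board measures about 42 mm wide and the one in the vise about 25 mm. So the narrow bar is in the vise and I need the 44 mm block. It sits at (460,-71) mm with its long axis at 19.9°. The gap centre is about (515,221) mm, and the vise x axis is at -13.6°.

{"api": "play_rows", "payload": {
  "moves": [
    [[0.0195,-0.028,0,0,0,0.0586],[0.0195,-0.028,0,0,0,0.0586],[0.0195,-0.028,0,0,0,0.0586],[0.0195,-0.028,0,0,0,0.0586],[0.0195,-0.028,0,0,0,0.0586],[0.0195,-0.028,0,0,0,0.0586],[0.0195,-0.028,0,0,0,0.0586],[0.0195,-0.028,0,0,0,0.0586],[0.0195,-0.028,0,0,0,0.0586],[0.0195,-0.028,0,0,0,0.0586],[0.0195,-0.028,0,0,0,0.0586],[0.0195,-0.028,0,0,0,0.0586],[0.001,-0.036,0,0,0,0],[0.001,-0.036,0,0,0,0],[0.001,-0.036,0,0,0,0],[0.001,-0.036,0,0,0,0],[0.001,-0.036,0,0,0,0],[0.001,-0.036,0,0,0,0],[0.001,-0.036,0,0,0,0],[0.001,-0.036,0,0,0,0]]
  ],
  "jaw": 1
}}

```text
time_s: 1.92
ee_pos: [0.4616, -0.0629, 0.2302]
eef_rot: [-0.197, 0.98, -0.0, 0.0]
wrist_force: [0.4, 0.6, -0.6]
gripper_width: 1.001
```

Run:
```python
from h import *
s=ctrl.read_state(); print(s['ee_pos'],s['eef_rot'],s['q'])
c=grab('wrist','w1.png'); hsv=cv2.cvtColor(c['pixels'],cv2.COLOR_RGB2HSV)
m=cv2.inRange(hsv,(10,120,215),(22,200,255))
cs,_=cv2.findContours(m,cv2.RETR_EXTERNAL,cv2.CHAIN_APPROX_NONE)
for k in cs:
    if cv2.contourArea(k)>800:
        w=np.array([onz(c,*q[0],.085)[:2] for q in k],np.float32)*1000
        r=cv2.minAreaRect(w); print(cv2.boundingRect(k),np.round(r[0],1),np.round(r[1],1),round(r[2],1)); print(np.round(cv2.boxPoints(r),1).tolist())
```

```text
[ 0.46163052 -0.06285135  0.23024105] [-1.96783011e-01  9.80446940e-01 -3.97270664e-05  4.92860334e-04] [-0.01241453  0.27018401  0.0248421   2.00669272 -0.00888731  0.8638341
  1.98424052]
(236, 363, 116, 55) [602.7 -27.6] [19.3 99.3] 2.1
[[591.2999877929688, 21.600000381469727], [594.7999877929688, -77.5999984741211], [614.0999755859375, -76.9000015258789], [610.5999755859375, 22.299999237060547]]
(177, 339, 107, 120) [635.6 -82.3] [103.2  79.5] 44.9
[[571.0, -90.5], [627.2000122070312, -146.89999389648438], [700.2999877929688, -74.0], [644.0999755859375, -17.700000762939453]]
(0, 330, 102, 47) [ 646.6 -218.2] [80.7 12.3] 88.3
[[639.2000122070312, -258.29998779296875], [651.5999755859375, -258.70001220703125], [654.0, -178.0], [641.7000122070312, -177.6999969482422]]
(0, 294, 136, 72) [ 622.8 -212. ] [ 28.4 103.4] 0.2
[[608.5, -160.3000030517578], [608.7999877929688, -263.79998779296875], [637.2000122070312, -263.70001220703125], [636.9000244140625, -160.3000030517578]]
(0, 245, 170, 94) [ 587.8 -207.3] [127.8  36.3] 88.0
[[567.5, -270.5], [603.7999877929688, -271.79998779296875], 
[... 1176 characters left out ...]
20703125, 77.0999984741211], [277.8999938964844, 1.0], [286.70001220703125, 1.0], [286.3999938964844, 77.0999984741211]]
(476, 0, 164, 80) [296.8  28. ] [  8.  118.3] 0.7
[[292.1000061035156, 87.0999984741211], [293.5, -31.100000381469727], [301.5, -31.0], [300.20001220703125, 87.19999694824219]]
(55, 0, 172, 77) [ 397.7 -213.3] [  8.4 109.3] 0.7
[[392.79998779296875, -158.6999969482422], [394.29998779296875, -268.0], [402.6000061035156, -267.8999938964844], [401.20001220703125, -158.60000610351562]]
(0, 0, 222, 174) [ 437.1 -227.5] [ 64.7 140.9] 2.1
[[402.29998779296875, -158.3000030517578], [407.29998779296875, -299.0], [471.8999938964844, -296.70001220703125], [466.8999938964844, -156.0]]
```

View pics/w1.png

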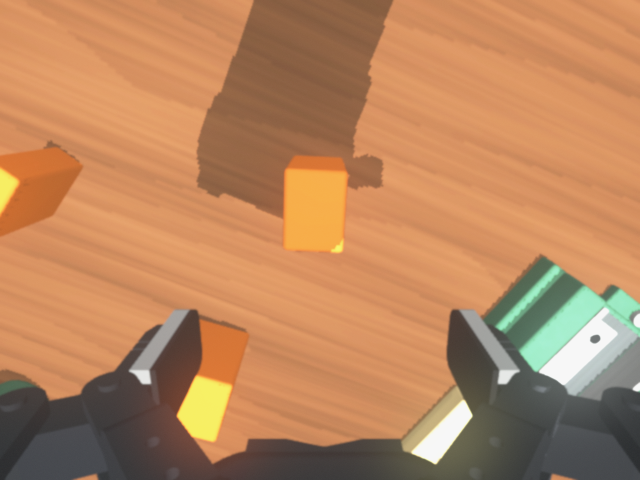

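The wrist view shows the thick block's top face with corners near (285,170), (347,170), (345,251) and (284,250), midway between the open fingers. I'll cast these corners onto z = 85 mm as a cross-check.

Run:
```python
from h import *
c=grab('wrist')
P=np.array([onz(c,*p,.085)[:2] for p in [(285,170),(347,170),(346,251),(284,250)]])*1000
print(P.round(1),P.mean(0)); d=P[2]+P[3]-P[0]-P[1]; print(np.degrees(np.arctan2(d[1],d[0])),np.linalg.norm(d)/2,np.linalg.norm(P[1]-P[0])); e=P[1]-P[0]; print(np.degrees(np.arctan2(e[1],e[0])))
```

```text
[[ 440.5 -108.5]
 [ 424.4  -69.4]
 [ 478.3  -47. ]
 [ 494.7  -88.7]] [459.49783278 -78.40607147]
21.35077442072593 58.00706700881329 42.2916343553613
112.39144305220577
```

Wrist gives a block y of -78 mm and top gives -71, so I'll check both block and vise with the side camera.

Run:
```python
from h import *
for n in('side','top'):
    c=grab(n); hsv=cv2.cvtColor(c['pixels'],cv2.COLOR_RGB2HSV)
    for y in(-.071,-.0784): print(n,'pred top centre',np.round(proj(c,(.4598,y,.085)),1),'base',np.round(proj(c,(.4598,y,0)),1))
    print('tcp',np.round(proj(c,ctrl.read_state()['ee_pos']),1), 'gap@57',np.round(proj(c,(.5149,.2213,.057)),1))
    x0,y0=(230,180) if n=='side' else (260,220)
    cv2.imwrite('pics/%s2.png'%n,cv2.resize(c['pixels'][y0:y0+240,x0:x0+200],None,fx=2,fy=2.5,interpolation=cv2.INTER_CUBIC)[:,:,::-1])
a=cv2.imread('pics/side2.png');b=cv2.imread('pics/top2.png'); cv2.imwrite('pics/both2.png',np.hstack([a,b]))
```

```text
side pred top centre [379.  212.4] base [374.9 241.7]
side pred top centre [379.1 209.4] base [375.1 238.7]
tcp [386.  154.8] gap@57 [332.3 363.4]
top pred top centre [345.2 303.6] base [342.7 302.8]
top pred top centre [350.  303.5] base [347.1 302.7]
tcp [343.4 303.8] gap@57 [160.2 272.3]
```

View pics/both2.png

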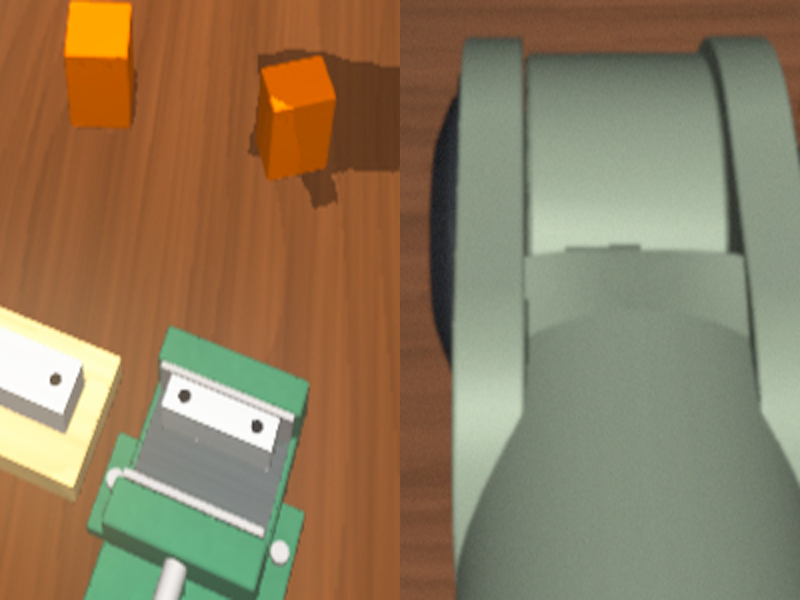

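Run:
```python
from h import *
from scipy.spatial.transform import Rotation as R
s=ctrl.read_state(); t=np.array(s['ee_pos']); M=R.from_quat(s['eef_rot']).as_matrix()
w=grab('wrist'); c=grab('side')
for n,k in(('wrist',w),('side',c)):
    for dz in(-.03,-.013,0,): print(n,dz,[np.round(proj(k,t+M@np.array([0,y,dz])),1).tolist() for y in(-.0425,0,.0425)])
    print('axis at z=.085',np.round(proj(k,[t[0],t[1],.085]),1))
cv2.imwrite('pics/s3.png',cv2.resize(c['pixels'][60:260,280:480],None,fx=3,fy=3,interpolation=cv2.INTER_CUBIC)[:,:,::-1])
```

```text
wrist -0.03 [[188.1, 360.7], [326.5, 360.8], [464.8, 360.9]]
wrist -0.013 [[203.3, 332.5], [326.2, 332.6], [449.1, 332.7]]
wrist 0 [[212.8, 314.8], [326.0, 314.9], [439.2, 315.0]]
axis at z=.085 [325. 218.]
side -0.03 [[378.5, 124.2], [387.9, 141.0], [397.9, 159.0]]
side -0.013 [[377.5, 132.6], [386.7, 149.4], [396.5, 167.3]]
side 0 [[376.8, 138.8], [385.9, 155.6], [395.5, 173.5]]
axis at z=.085 [377.6 216.1]
```

View pics/s3.png

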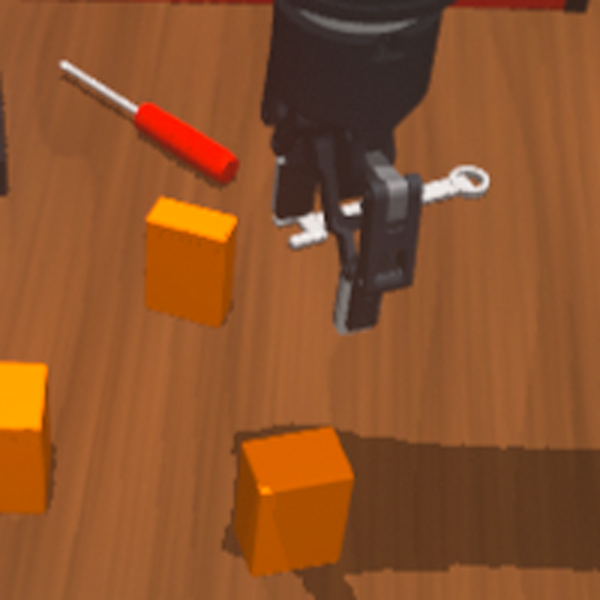

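{"api": "play_rows", "payload": {
  "moves": [
    [[-0.001,-0.006,-0.02,0,0,-0.01],[-0.001,-0.006,-0.03,0,0,-0.01],[0,0,-0.03,0,0,0],[0,0,-0.03,0,0,0],[0,0,-0.03,0,0,0],[0,0,-0.025,0,0,0],[0,0,-0.015,0,0,0],[0,0,0,0,0,0]]
  ]
}}

```text
time_s: 2.88
ee_pos: [0.4622, -0.0614, 0.0446]
eef_rot: [-0.196, 0.981, 0.001, 0.004]
wrist_force: [-1.3, -0.2, -0.1]
gripper_width: 1.004
```

{"api": "play_rows", "payload": {
  "moves": [
    [[0,0,0,0,0,0],[0,0,0,0,0,0],[0,0,0,0,0,0],[0,0,0,0,0,0],[0,0,0,0,0,0],[0,0,0,0,0,0],[0,0,0,0,0,0],[0,0,0,0,0,0]]
  ],
  "jaw": 0
}}

```text
time_s: 3.55
ee_pos: [0.4647, -0.0588, 0.0491]
eef_rot: [-0.198, 0.98, 0.001, 0.007]
wrist_force: [0.6, -0.8, -2.0]
gripper_width: 0.511
```

{"api": "play_rows", "payload": {
  "moves": [
    [[0,0,0.01,0,0,0],[0,0,0.02,0,0,0],[0,0,0.025,0,0,0],[0,0,0.025,0,0,0],[0,0,0.02,0,0,0],[0,0,0.01,0,0,0],[0,0,0,0,0,0]]
  ]
}}

```text
time_s: 4.13
ee_pos: [0.4622, -0.0591, 0.1671]
eef_rot: [-0.197, 0.98, 0.001, 0.006]
wrist_force: [0.5, -1.2, -2.6]
gripper_width: 0.503
```

Run:
```python
from h import *
s=ctrl.read_state(); print(s['ee_pos'],s['eef_rot'],s['wrist_force'],s['q'])
w=grab('wrist')['pixels']; c=grab('side')['pixels'][60:260,280:480]
cv2.imwrite('pics/g1.png',np.hstack([cv2.resize(w,(500,375)),cv2.resize(c,(300,375))])[:,:,::-1])
```

```text
[ 0.46219937 -0.05906122  0.1670929 ] [-0.19734732  0.98031624  0.00143972  0.00565895] [ 0.46909696 -1.22358535 -2.55985281] [-0.01032675  0.3608948   0.01716205  2.07860317 -0.01752169  0.69172017
  1.9872401 ]
```

View pics/g1.png

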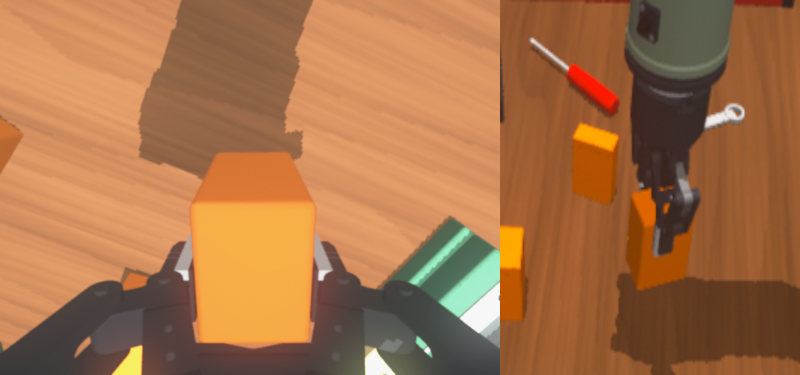

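Run:
```python
from h import *
from scipy.spatial.transform import Rotation as R
s=ctrl.read_state(); t=np.array(s['ee_pos']); M=R.from_quat(s['eef_rot']).as_matrix(); print(t,M.round(4).tolist())
w=grab('wrist','w2.png')
for z in(.20,.205,.21):
    A,B=[M.T@(onz(w,u,260,z)-t)*1000 for u in(246,403)]; C=M.T@(onz(w,325,437,z)-t)*1000; print(z,A.round(1),B.round(1),C.round(1),np.linalg.norm(A-B))
```

```text
[ 0.46155899 -0.05894353  0.16507187] [[-0.922, -0.3872, 0.0085], [-0.3871, 0.922, 0.0051], [-0.0098, 0.0014, -1.0]]
0.2 [ 34.9 -22.  -35.3] [ 34.9  20.6 -35.2] [-24.3  -0.4 -34.7] 42.56436809162966
0.205 [ 36.7 -21.  -40.3] [ 36.8  19.6 -40.3] [-19.7  -0.5 -39.7] 40.5745783189263
0.21 [ 38.6 -20.  -45.3] [ 38.6  18.6 -45.3] [-15.1  -0.5 -44.8] 38.58478854622289
```

{"api": "play_rows", "payload": {
  "moves": [
    [[0.003,0.012,0.002,0,0,-0.03],[0.005,0.024,0.002,0,0,-0.06],[0.0055,0.026,0.002,0,0,-0.06],[0.0055,0.026,0.002,0,0,-0.06],[0.0055,0.026,0.002,0,0,-0.06],[0.0055,0.026,0.002,0,0,-0.06],[0.0055,0.026,0.002,0,0,-0.06],[0.0055,0.026,0,0,0,-0.06],[0.0055,0.026,0,0,0,-0.06],[0.0055,0.026,0,0,0,-0.06],[0.005,0.022,0,0,0,-0.05],[0.003,0.012,0,0,0,-0.02],[0,0,0,0,0,0],[0,0,0,0,0,0]]
  ]
}}

```text
time_s: 5.45
ee_pos: [0.5125, 0.2301, 0.1609]
eef_rot: [0.138, 0.99, -0.003, -0.009]
wrist_force: [0.2, -0.1, -2.9]
gripper_width: 0.508
```

{"api": "play_rows", "payload": {
  "moves": [
    [[0.005,-0.006,-0.01,0.002,-0.01,0.02],[0.004,-0.004,-0.01,0.002,-0.009,0.019],[0,0,0,0,0,0],[0,0,0,0,0,0]]
  ]
}}

```text
time_s: 5.78
ee_pos: [0.5199, 0.2167, 0.1374]
eef_rot: [0.118, 0.993, -0.002, -0.002]
wrist_force: [0.2, 1.0, -3.1]
gripper_width: 0.509
```

```bash
cat > st.py <<'E'
from h import *
from scipy.spatial.transform import Rotation as R
def st():
    s=ctrl.read_state(); t=np.array(s['ee_pos']); M=R.from_quat(s['eef_rot']).as_matrix()
    print('t',t.round(4),'z',M[:,2].round(4),'yang',np.degrees(np.arctan2(M[1,1],M[0,1])).round(2),'F',np.round(s['wrist_force'],1)); return t,M
E
python3 - <<'E'
from st import *
st(); w=grab('wrist'); c=grab('side'); st()
print('side gap',np.round(proj(c,(.5149,.2213,.057)),1),'wrist gap57',np.round(proj(w,(.5149,.2213,.057)),1))
cv2.imwrite('pics/v1.png',np.hstack([cv2.resize(w['pixels'],(480,600))[:,:],cv2.resize(c['pixels'][200:440,240:368],(320,600),interpolation=cv2.INTER_CUBIC)])[:,:,::-1])
E
```

```text
t [0.5199 0.2167 0.1374] z [-0.0047 -0.0042 -1.    ] yang 76.47 F [ 0.2  1.  -3.1]
t [0.5201 0.2171 0.1378] z [-0.0041 -0.0038 -1.    ] yang 76.46 F [ 0.7  0.4 -1.9]
side gap [332.3 363.4] wrist gap57 [331.8 236.6]
```

View pics/v1.png

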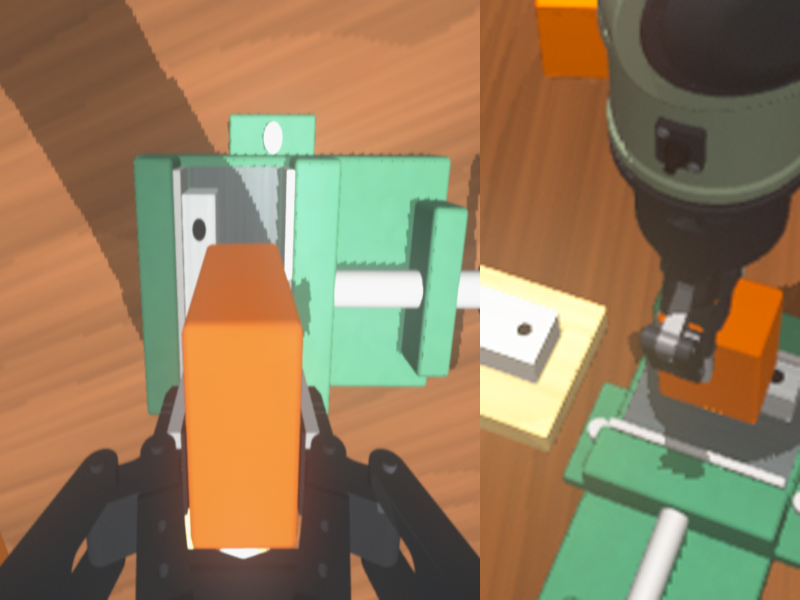

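The block hangs over the gap. The wrist view, in full-image pixels, shows the bar edge at about (288,165), the steel jaw face at about (382,165), and the block's lower front edge from (275,194) to (375,194). I'll measure these columns properly.

Run:
```python
from st import *
t,M=st(); w=grab('wrist'); hsv=cv2.cvtColor(w['pixels'],cv2.COLOR_RGB2HSV)
for v in(160,168,176): print(v,[tuple(int(a) for a in hsv[v,u,1:]) for u in range(280,300,2)],[tuple(int(a) for a in hsv[v,u,1:]) for u in range(370,394,2)])
m=(hsv[:,:,0]<14)&(hsv[:,:,1]>185)
for v in(198,204,230,250,270,350): 
    u=np.where(m[v,230:420])[0]+230; print(v,u.min() if len(u) else 0,u.max() if len(u) else 0)
f=lambda u,v,z:(M.T@(onz(w,u,v,z)-t)*1000).round(1)
print('bar',f(288,170,.055),'jaw',f(382,170,.057),'blk bottom',f(275,195,t[2]-.05),f(374,195,t[2]-.05),'blk top',f(247,258,t[2]+.035),f(401,258,t[2]+.035))
```

```text
t [0.5201 0.2171 0.1378] z [-0.0041 -0.0038 -1.    ] yang 76.46 F [ 0.7  0.4 -1.9]
160 [(4, 234), (3, 230), (3, 227), (6, 172), (6, 127), (8, 125), (10, 122), (11, 121), (11, 119), (15, 121)] [(19, 150), (40, 140), (41, 142), (12, 129), (12, 127), (7, 194), (0, 247), (0, 247), (0, 247), (0, 247), (1, 247), (74, 201)]
168 [(3, 234), (2, 230), (3, 229), (6, 180), (6, 130), (8, 126), (10, 122), (8, 121), (11, 119), (13, 120)] [(18, 129), (47, 142), (39, 139), (10, 127), (12, 128), (3, 224), (0, 247), (0, 247), (0, 247), (0, 247), (1, 245), (87, 200)]
176 [(3, 234), (3, 231), (2, 229), (4, 184), (4, 130), (4, 125), (8, 121), (9, 120), (9, 119), (9, 119)] [(18, 130), (51, 144), (30, 135), (12, 126), (12, 129), (1, 239), (0, 247), (0, 247), (0, 247), (0, 247), (11, 237), (88, 206)]
198 0 0
204 0 0
230 0 0
250 287 349
270 0 0
350 249 398
bar [ 42.  -19.9  83. ] jaw [42.4 30.1 80.8] blk bottom [ 35.1 -23.4  50.2] [35.1 22.6 50. ] blk top [ 34.7 -21.6 -34.8] [ 34.9  20.2 -35. ]
```

{"api": "play_rows", "payload": {
  "moves": [
    [[0.001,0.004,-0.01,0.002,-0.004,0],[0,0,-0.01,0,0,0],[0,0,0,0,0,0]]
  ]
}}

```text
time_s: 6.18
ee_pos: [0.5217, 0.2226, 0.1176]
eef_rot: [0.118, 0.993, 0.0, 0.001]
wrist_force: [-0.6, -0.2, -3.8]
gripper_width: 0.51
```

Run:
```python
from st import *
t,M=st(); print(1000*(t[0]*.236+t[1]*.9718)-333.7, 1000*(t[0]*.9718-t[1]*.236)-454.2)
w=grab('wrist','w5.png');hsv=cv2.cvtColor(w['pixels'],cv2.COLOR_RGB2HSV)
for v in(150,160,168): 
    r=hsv[v,:,2].astype(int); print(v,[int(x) for x in r[270:300]],[int(x) for x in r[365:395]])
b=hsv[:,:,1]
for v in(186,192,198,204,210,216): print(v,[int(x) for x in b[v,255:300:1]][::3],[int(x) for x in b[v,355:400:1]][::3])
```

```text
t [0.5217 0.2226 0.1176] z [ 2.7e-03  3.0e-04 -1.0e+00] yang 76.47 F [-0.6 -0.2 -3.8]
5.702310308607821 0.24907559665149392
150 [118, 117, 117, 117, 117, 117, 117, 118, 118, 120, 119, 118, 118, 118, 118, 118, 120, 120, 120, 122, 121, 120, 119, 119, 120, 121, 121, 121, 121, 120] [140, 147, 143, 135, 130, 127, 128, 130, 182, 244, 247, 247, 247, 247, 247, 247, 247, 247, 247, 247, 238, 201, 199, 214, 224, 231, 236, 237, 238, 238]
160 [148, 130, 126, 124, 124, 123, 122, 118, 119, 118, 118, 118, 118, 117, 118, 118, 120, 120, 121, 121, 121, 119, 119, 119, 120, 120, 121, 120, 119, 117] [142, 148, 140, 130, 127, 127, 128, 139, 207, 246, 247, 247, 247, 247, 247, 247, 247, 247, 247, 246, 216, 195, 205, 215, 225, 233, 237, 237, 237, 237]
168 [159, 131, 126, 124, 125, 125, 123, 120, 120, 119, 119, 118, 118, 118, 117, 118, 119, 120, 121, 121, 120, 120, 119, 120, 120, 120, 120, 119, 119, 118] [143, 147, 138, 129, 127, 126, 126, 152, 223, 247, 247, 247, 247, 247, 247, 247, 247, 247, 247, 242, 206, 198, 214, 223, 231, 235, 237, 237, 237, 237]
186 [4, 3, 3, 3, 3, 6, 4, 4, 9, 9, 7, 4, 4, 6, 7] [11, 13, 12, 40, 16, 12, 1, 0, 0, 0, 84, 87, 84, 84, 83]
192 [0, 3, 3, 2, 3, 4, 2, 2, 4, 4, 4, 4, 4, 4, 4] [8, 10, 8, 43, 16, 12, 0, 0, 0, 0, 86, 91, 84, 85, 84]
198 [3, 3, 2, 2, 2, 4, 6, 131, 166, 166, 168, 169, 170, 170, 172] [158, 159, 159, 156, 155, 121, 1, 0, 0, 1, 89, 87, 84, 85, 85]
204 [3, 3, 2, 2, 2, 4, 131, 165, 170, 170, 170, 170, 172, 173, 174] [163, 162, 159, 159, 157, 156, 42, 0, 0, 3, 89, 87, 84, 83, 83]
210 [3, 3, 2, 2, 2, 91, 165, 166, 170, 168, 171, 172, 171, 173, 174] [168, 165, 164, 163, 161, 159, 158, 67, 0, 4, 86, 86, 85, 86, 85]
216 [3, 2, 2, 1, 92, 167, 168, 169, 170, 171, 172, 174, 174, 175, 176] [169, 168, 167, 164, 164, 163, 161, 161, 69, 11, 91, 87, 84, 85, 85]
```

Run:
```python
from st import *
t,M=st(); w=grab('wrist')
f=lambda u,v,z:(M.T@(onz(w,u,v,z)-t)*1000).round(1)
print('bar',f(270,165,.055),'jaw',f(372.5,165,.057),'blk',f(274.5,199,t[2]-.05),f(371.5,199,t[2]-.05))
```

```text
t [0.5218 0.2228 0.1182] z [ 3.e-03  6.e-04 -1.e+00] yang 76.47 F [-0.2 -0.4 -2.7]
bar [ 47.3 -26.9  63.1] jaw [47.6 22.7 61.1] blk [ 33.2 -23.7  49.9] [33.3 21.5 49.9]
```

{"api": "play_rows", "payload": {
  "moves": [
    [[-0.0005,-0.002,-0.01,0,0,0],[0,0,-0.01,0,0,0],[0,0,0,0,0,0]]
  ]
}}

```text
time_s: 6.53
ee_pos: [0.5218, 0.2208, 0.0975]
eef_rot: [0.118, 0.993, 0.001, 0.002]
wrist_force: [-0.5, -1.0, -3.2]
gripper_width: 0.504
```

Run:
```python
from st import *
t,M=st(); print(1000*(t[0]*.236+t[1]*.9718)-336.6, 1000*(t[0]*.9718-t[1]*.236)-454.2)
w=grab('wrist');hsv=cv2.cvtColor(w['pixels'],cv2.COLOR_RGB2HSV).astype(int)
f=lambda u,v,z:(M.T@(onz(w,u,v,z)-t)*1000).round(1)
for v in(150,165,180,195):
    r=hsv[v,:,2]; a=[u for u in range(225,300) if r[u]>175 and r[u+1]<=175]; b=[u for u in range(330,420) if r[u]<190 and r[u+1]>=190]
    print(v,a,b,[f(u+.5,v,.055)[1] for u in a],[f(u+.5,v,.057)[1] for u in b])
for v in(199,202,205):
    s=hsv[v,:,1]; u=np.where((s[230:420]>120)&(hsv[v,230:420,0]<16))[0]+230; print(v,u.min(),u.max(),f(u.min(),v,t[2]-.05)[1],f(u.max(),v,t[2]-.05)[1]) if len(u) else 0
```

```text
t [0.5218 0.2208 0.0975] z [ 0.0045  0.0012 -1.    ] yang 76.48 F [-0.5 -1.  -3.2]
1.09849873520659 0.812042381175786
150 [] [382, 397] [] [np.float64(24.3), np.float64(30.7)]
165 [267] [341, 345, 381] [np.float64(-25.3)] [np.float64(6.9), np.float64(8.6), np.float64(24.2)]
180 [267] [352, 381] [np.float64(-25.6)] [np.float64(11.8), np.float64(24.4)]
195 [230, 268] [380] [np.float64(-42.3), np.float64(-25.4)] [np.float64(24.3)]
199 276 370 -23.0 20.8
202 274 371 -23.9 21.3
205 273 373 -24.5 22.3
```

{"api": "play_rows", "payload": {
  "moves": [
    [[0,0,-0.008,0,0,0],[0,0,-0.008,0,0,0],[0,0,-0.003,0,0,0],[0,0,-0.001,0,0,0]]
  ]
}}

```text
time_s: 6.92
ee_pos: [0.5222, 0.2207, 0.0762]
eef_rot: [0.118, 0.993, 0.001, 0.002]
wrist_force: [0.3, 0.1, -2.5]
gripper_width: 0.509
```

{"api": "play_rows", "payload": {
  "moves": [
    [[0,0,-0.002,0,0,0],[0,0,-0.002,0,0,0]]
  ]
}}

```text
time_s: 7.08
ee_pos: [0.5222, 0.2207, 0.0717]
eef_rot: [0.118, 0.993, 0.001, 0.002]
wrist_force: [-0.7, -0.2, -2.1]
gripper_width: 0.509
```

{"api": "play_rows", "payload": {
  "moves": [
    [[0,0,-0.001,0,0,0],[0,0,-0.001,0,0,0]]
  ]
}}

```text
time_s: 7.25
ee_pos: [0.5223, 0.2207, 0.0717]
eef_rot: [0.118, 0.993, 0.001, 0.002]
wrist_force: [-9.8, -2.8, 25.2]
gripper_width: 0.506
```

Firm contact at TCP z 0.0717 means the block is on the bed. Releasing.

{"api": "play_rows", "payload": {
  "moves": [
    [[0,0,0,0,0,0],[0,0,0,0,0,0],[0,0,0,0,0,0],[0,0,0,0,0,0],[0,0,0,0,0,0],[0,0,0,0,0,0]]
  ],
  "jaw": 1
}}

```text
time_s: 7.75
ee_pos: [0.5234, 0.2212, 0.0729]
eef_rot: [0.118, 0.993, 0.002, 0.004]
wrist_force: [0.3, 0.2, -0.1]
gripper_width: 0.998
```

{"api": "play_rows", "payload": {
  "moves": [
    [[0,0,0.01,0,0,0],[0,0,0.025,0,0,0],[0,0,0.03,0,0,0],[0,0,0.03,0,0,0],[0,0,0.03,0,0,0],[0,0,0.02,0,0,0],[0.015,-0.03,0,0,0,0],[0.015,-0.03,0,0,0,0],[0.015,-0.03,0,0,0,0],[0.015,-0.03,0,0,0,0],[0.015,-0.03,0,0,0,0],[0.015,-0.03,0,0,0,0],[0,0,0,0,0,0]]
  ]
}}

```text
time_s: 8.83
ee_pos: [0.6134, 0.0341, 0.2354]
eef_rot: [0.115, 0.993, 0.003, 0.006]
wrist_force: [-0.3, 0.2, -0.1]
gripper_width: 1.004
```

Run:
```python
from st import *
st(); c=grab('top'); s=grab('side')
hsv=cv2.cvtColor(c['pixels'],cv2.COLOR_RGB2HSV); m=cv2.inRange(hsv,(8,110,200),(22,220,255)); m[:,:100]=0; m[:,260:]=0; m[:230]=0
for k in cv2.findContours(m,cv2.RETR_EXTERNAL,cv2.CHAIN_APPROX_NONE)[0]:
    if cv2.contourArea(k)>200:
        w=np.array([onz(c,*q[0],.110)[:2] for q in k],np.float32)*1000; r=cv2.minAreaRect(w); x,y=r[0]
        print(np.round(r[0],1),np.round(r[1],1),r[2],'vise x',x*.9718-y*.236-448.1,'y',x*.236+y*.9718-336.6+12)
cv2.imwrite('pics/end.png',np.hstack([cv2.resize(c['pixels'][200:360,60:260],(400,400)),cv2.resize(s['pixels'][240:440,220:420],(400,400))])[:,:,::-1])
```

```text
t [0.6134 0.0341 0.2354] z [ 0.0125  0.0048 -0.9999] yang 76.81 F [-0.3  0.2 -0.1]
```

View pics/end.png

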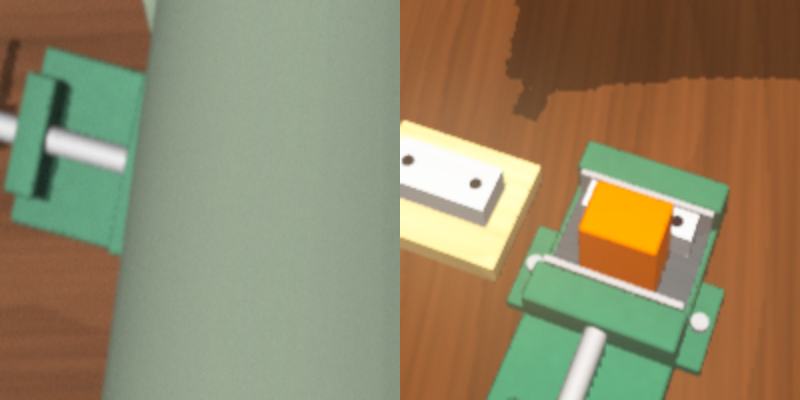

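The side view shows the block standing squared in the gap, with top-face corners in the crop near (597,182), (675,202), (663,252) and (580,230). The arm blocks the top view.

Run:
```python
from h import *
c=grab('side')
V=lambda p:np.array([p[0]*.9718-p[1]*.236-.4481,p[0]*.236+p[1]*.9718-.3246])*1000
g=lambda u,v,z:V(onz(c,220+(u-400)/2,240+v/2,z))
P=np.array([g(*p,.110) for p in [(597,182),(675,202),(663,252),(580,230)]]); print(P.round(1),P.mean(0).round(1))
print('strip ends',g(546,260,.057).round(1),g(684,304,.057).round(1),'fixed',g(583,175,.057).round(1),g(714,212,.057).round(1))
```

```text
[[ 28.9  -5. ]
 [-29.9  -9.6]
 [-33.9  30.7]
 [ 26.8  35.5]] [-2.  12.9]
strip ends [51.9 43. ] [-55.9  39.3] fixed [ 51.7 -34.7] [-55.4 -40.2]
```

```bash
python3 -c "
from workcell import ctrl
print(ctrl.sign_off(), ctrl.read_state()['time_s'])"
```

```text
the job is handed in; nothing more can be done
the job is handed in; nothing more can be done
```

The 44 mm block is standing upright on the vise bed in the gap, released, with the gripper lifted well clear. I have handed the job in; no verdict was reported. The last clock reading I noted was 8.8 s.

**Choosing the block:** in the top view the bar on the board measured about 42 mm wide and the one in the vise about 25 mm. That means the narrow bar is in the vise, so the gap needs the 44 mm block.

**Final checks:**
- **Position:** the side camera puts the block's middle at about x = -2 mm, y = 13 mm in the vise frame. The target is x within 22 mm of 0 and y between 6 and 18 mm.
- **Upright and square:** the block looks upright and squared to the jaws. The tool was within about 0.005 rad of vertical and 0.1° of square when it let go.
- **Height:** the wrist force rose to about 25 N as the block met the bed, and the apparent size of its top face fits a top at 110 mm.

**What disagreed or went wrong:**
- **Camera mismatch:** the wrist camera placed the block about 7 mm away from where the top camera did. I did not resolve this, so I centred the block in the gap mainly by comparing the two within the wrist view.
- **Off-centre grip:** a small sideways correction before the grasp did not take. The block was held about 5 mm off centre along its length, and I allowed for that when placing it.
- **No final top view:** the arm blocked the top camera at the end, so the final position rests on the side camera alone.

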